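# Scoop the wet soap out of the rinse tub and shut it in its box

### The arm

A 6-joint arm with a two-finger parallel gripper is mounted at the origin on the work surface. World frame = base frame: x ahead of the robot, y to its left, z up, the work surface at z = 0. Lengths are in m, angles in rad, forces in N, time in s.
With the tool pointing down it reaches from about 0.3 to 0.875 m from the base axis. Payload 6.4 kg.
Tool frame: the origin (TCP) lies midway between the tips of the shut fingers; the grasp point (between the pads) lies 19 mm behind it; z points along the fingers, y is the line along which they close (so a half turn about z gives the same grasp; the last joint's range is limited). The gripper opens to 85 mm and grips with 20 to 120 N. Pads are 22 mm wide; open, the fingers measure 114 mm over their backs; the gripper's body (76 mm by 85 mm) begins 54 mm behind the grasp point. The pads swing forward as they close: fully open they stand 13 mm farther back than shut.
Start: joints at [1.111, 0.181, 1.607, -0, 1.354, -0.206], TCP at [0.144, 0.557, 0.231] pointing down, gripper open.
Joint ranges: [-2.99, 2.99], [-0.89, 2.07], [0.3, 2.58], [-1.14, 4.28], [0, 2.63], [-3.12, 3.12]. Speed limits (rad/s): [2.57, 2.57, 3.01, 3.14, 3.14, 3.14].

### API

Orientations are given as a unit quaternion [w, x, y, z].
In Python, from bench import sensors, vision, ctrl gives the robot as it stands.
- The arm moves only by the tool carry_out, never from a script. Its argument "deltas" is text: rows parted by semicolons, each of 7 numbers parted by spaces: the shift along the tool's x, y, z in mm, then the turn, a rotation vector about the tool's x, y, z in rad, then the closure, from 0 (fully open) to 1 (shut). In form: tx ty tz ax ay az claw; .... A call has 1 to 12 rows; each row is the pose to reach, as a shift and turn from the pose commanded when the call began, along the tool's axes at that moment; what a row does not reach only later rows make up. A row lasts 1/8 s, in which the tool goes at most 62.5 mm and 10.7 degrees, less where a joint would pass 70% of its speed; a pose out of reach is approached as far as the arm can. A call with a gripper value outside its range is refused whole. The fingers move at their own pace and stop on an object; the grip force is fixed at half the most. Time passes only in rows, so rows that repeat a pose let the fingers close. It gives the time, the measured TCP pose, the force, the opening and the grip force at its end, in the units of the state.
- sensors.get_obs(): the state, without advancing time (a new reading comes with each control period).
- vision.camera(name): name is "scene" or "side" or "wrist"; returns the picture (384x512x3 uint8, blue, green, red); there is no depth.
- vision.camera_model(name): a dict with "K" (3x3 intrinsics, pixels), "k1" (the pictures are not rectified: a ray, as slopes to the right and down, at radius r is drawn at 1 + k1 r^2 times it, then the intrinsics apply), "extrinsics" (4x4, takes a point from world to camera coordinates); the wrist camera has in their place "hand_eye" (4x4, takes a point from camera to tool coordinates, whose origin is the TCP and whose axes are the flange's). Camera axes: x right, y down, z forward; pixel columns grow to the right and rows downward; lengths in m; the calibration is good to about 2 mm. A picture is of the moment at which its call begins: read the wrist's pose just before it. camera_model takes no time and is no camera call.
- ctrl.hand_in(): hands the job in; it is judged then, once.
The state is a dict: "time_s": time; "q": joint angles; "dq": joint speeds; "joint_efforts": joint torques, N m; "eef_pos": TCP position; "eef_rot": TCP orientation; "wrist_force": force on the tool from outside, world axes, zero at the start; "torque": the same for the moment, N m; "opening": opening from 0.0 (shut) to 1.0 (fully open); "grasp_force": force on a finger pad.
Only numpy, scipy, OpenCV 4.12 (cv2) and the standard library are available. Lean on these libraries where they do the work, as an engineer would, in place of code of your own. Each camera call takes 0.05 s, during which the arm holds its last target. There are 200 camera calls.

### The job

The slippery soap has been left in the blue rinse tub: with the green scoop, push it into a corner of the tub so that it rides up onto the scoop, lift it out and tip it into the clear soap box, without touching the soap with the fingers. Then stand the scoop back about where it was and shut the soap box's lid fully. Leave all the other things, the nail brush in the tub included, where they are.

Things in the scene. Friction and masses are not known exactly. Their poses are not given: they have to be found in the camera images.
- soap: slippery wet round soap bar, pink, 64 mm in diameter, 26 mm thick, 80 g, flat in the blue tub near one of its two far corners; friction about 0.15: it slides off slopes over about 12 degrees; rims bevelled at 45 degrees over 10 mm above and below (flat faces 44 mm across). Origin at its centre, 13 mm above what it lies on; z is its axis
- scoop: green scoop, 140 g, flat on the slab. Origin under its pan's middle; x to the lip, z up. Pan 84 mm wide, floor 3 mm thick, 1 mm at the lip. Lip at x = 42, 35 mm wide; from there the nose widens at 45 degrees to full width at x = 17, so in a square corner the lip stops 17 mm short. Side walls 25 mm high, x = -42 to 16; back wall at x = -45, 26 mm high
- scoop_grip (a point): centre of the scoop's white raised grip bar: 62 mm behind and 95 mm above the scoop's origin; axes as the scoop. The bar runs along x from x = -108 to -24 mm of the scoop's frame, 18 mm wide (y), 22 mm high (84 to 106 mm above the underside), on an 18 mm wide post at the pan's back wall
- soapbox_in (a point): centre of the inner floor of the clear plastic soap box (fixed to the slab), 3 mm above the slab; x points to the hinge side (away from the robot at yaw 0), z up. Outside 105 (x) x 125 (y) mm, walls 3 mm thick, rim 42 mm above the slab
- lid (a joint): angle of the soap box's clear flat lid in rad: 0 = shut, lying on the rim; it starts standing open at about 1.6 to 1.85, range 0 to 1.9. The hinge is stiff: the lid stays where it is left, and moves at about 1 N pushed near its edge
- lid_hinge (a point): middle of the lid's hinge line, at the rim on the box's +x side, 52.5 mm from the box's centre, 42.5 mm above the slab; axes turn with the lid: y is the hinge line, -x points to the free edge, z is the outer face's normal (up when shut). Lid 105 mm long (x), 125 mm wide (y), 5 mm thick, plus a 10 mm white tab at its free edge
- lid_edge (a point): middle of the lid's free edge on its outer (upper when shut) face, 105 mm from the hinge; axes turn with the lid
- corner_far_left (a point): inner floor corner (far left, seen from the robot) of the blue rectangular tub, which is fixed; at its floor, 5 mm above the slab. Inside 230 (x) x 300 (y) mm, walls upright, 5 mm thick, rim 55 mm above the slab; axes are the tub's, x away from the robot at yaw 0
- corner_far_right (a point): inner floor corner (far right, seen from the robot) of the blue rectangular tub, which is fixed; at its floor, 5 mm above the slab. Inside 230 (x) x 300 (y) mm, walls upright, 5 mm thick, rim 55 mm above the slab; axes are the tub's, x away from the robot at yaw 0
- corner_near_left (a point): inner floor corner (near left, seen from the robot) of the blue rectangular tub, which is fixed; at its floor, 5 mm above the slab. Inside 230 (x) x 300 (y) mm, walls upright, 5 mm thick, rim 55 mm above the slab; axes are the tub's, x away from the robot at yaw 0
- corner_near_right (a point): inner floor corner (near right, seen from the robot) of the blue rectangular tub, which is fixed; at its floor, 5 mm above the slab. Inside 230 (x) x 300 (y) mm, walls upright, 5 mm thick, rim 55 mm above the slab; axes are the tub's, x away from the robot at yaw 0
- brush: wooden nail brush, 88 x 40 mm, 32 mm high, bristles down, lying in the tub near the far corner that the soap is not near; origin under its centre, its length along its y; a bystander
- cup: yellow steel cup, 80 mm across, 85 mm high, standing beyond the scoop; origin under its centre; a bystander
- tumbler: round glass tumbler, 72 mm across, 110 mm high, at the far side; origin under its centre; a bystander
- comb: red plastic comb, 150 x 30 mm, 6 mm high, lying flat on the robot's side of the soap box; origin under its centre; a bystander
- shampoo: orange plastic bottle, 60 mm across, 170 mm high, at the far side; origin under its centre; a bystander
- lota: round brass pot with two black handles, about 100 mm across without them, 90 mm high, beyond the tub; origin under its centre; a bystander
Mind the look-alikes: they are no part of the job. Of the things shaped like the scoop, the green one is meant. What is shaped like the part that bears soapbox_in but black is not meant.

How it is judged:
By the outcome, as a careful person would: the job done as asked, in the order asked, and still so for the second after the job is handed in, with the robot touching nothing.
It also fails if it takes over 72 s, if anything falls off the work surface, if the arm or the gripper's body presses on something with over 40 N, if the wrist force passes 120 N, or if a joint passes its speed limit or range.

## Working session

There is one attempt and no reset: what is moved stays moved. The work goes in short steps, Python scripts to look and compute and a tool call to move; the robot and the scene stay as the last step left them, time stands still between calls to the robot, and variables do not carry over. Pictures are saved under pics/ and viewed, at most 10 in all, crops included, and the job is handed in when it is done.

Besides the shell and the picture viewer there is one more tool, called after "Call:" as name(argument=value, ...), one argument or row to a line, values as JSON. carry_out: Moves the arm, as the interface text tells. Its arguments: {"type":"object","properties":{"deltas":{"type":"string"}},"required":["deltas"]}

```bash
ls && mkdir -p pics && python3 - <<'E'
from bench import sensors, vision, ctrl
import cv2, numpy as np
o=sensors.get_obs(); print(o)
for n in ("scene","side","wrist"):
    im=vision.camera(n); cv2.imwrite(f"pics/{n}0.png",im); m=vision.camera_model(n)
    print(n,{k:np.round(v,4).tolist() for k,v in m.items()})
E
```

```text
pics
{'time_s': 0.0, 'q': array([ 1.11068741e+00,  1.81524285e-01,  1.60800273e+00, -3.13341595e-05,
        1.35380135e+00, -2.06287922e-01]), 'dq': array([ 0.00101138, -0.0017277 , -0.00171322,  0.00024705, -0.00219332,
        0.00013865]), 'joint_efforts': array([-8.19987181e-04, -4.44901586e+01, -3.51314092e+01, -4.80804629e-04,
        9.36078111e-03,  4.06243521e-05]), 'eef_pos': array([0.14412102, 0.55607625, 0.23039613]), 'eef_rot': array([-2.69391882e-04,  1.26566688e-01,  9.91957721e-01, -8.25128140e-04]), 'wrist_force': array([0.55105087, 0.37129061, 0.9636195 ]), 'torque': array([ 0.03448197, -0.00820848, -0.03015312]), 'grasp_force': 0.0, 'opening': 1.0037702206865613}
scene {'K': [[441.7133, 0.0, 257.4607], [0.0, 441.7133, 183.0981], [0.0, 0.0, 1.0]], 'k1': -0.0014, 'extrinsics': [[0.2731, 0.9619, -0.0109, -0.0777], [0.4952, -0.1503, -0.8557, -0.1916], [-0.8247, 0.2283, -0.5174, 1.7712], [0.0, 0.0, 0.0, 1.0]]}
side {'K': [[466.1313, 0.0, 253.5988], [0.0, 466.1313, 191.4262], [0.0, 0.0, 1.0]], 'k1': -0.1188, 'extrinsics': [[-0.9853, -0.1704, -0.0076, 0.5247], [-0.1074, 0.6545, -0.7484, 0.1756], [0.1325, -0.7366, -0.6632, 1.5632], [0.0, 0.0, 0.0, 1.0]]}
wrist {'K': [[272.2419, 0.0, 250.1793], [0.0, 272.2419, 187.9665], [0.0, 0.0, 1.0]], 'k1': -0.0095, 'hand_eye': [[-0.0004, -0.9537, -0.3009, 0.0777], [1.0, -0.0003, -0.0003, 0.0008], [0.0002, -0.3009, 0.9537, -0.1432], [0.0, 0.0, 0.0, 1.0]]}
```

```bash
python3 - <<'E'
import cv2
for n in ("scene","side"):
    im=cv2.imread(f"pics/{n}0.png"); cv2.imwrite(f"pics/{n}0b.png",cv2.resize(im,(800,600),interpolation=cv2.INTER_CUBIC))
E
```

```text
(no output)
```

View pics/scene0b.png

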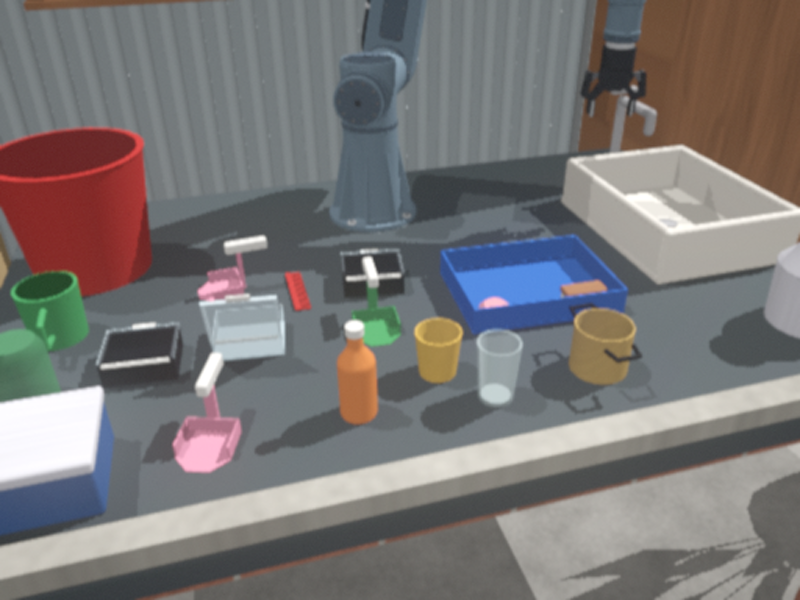

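View pics/side0b.png

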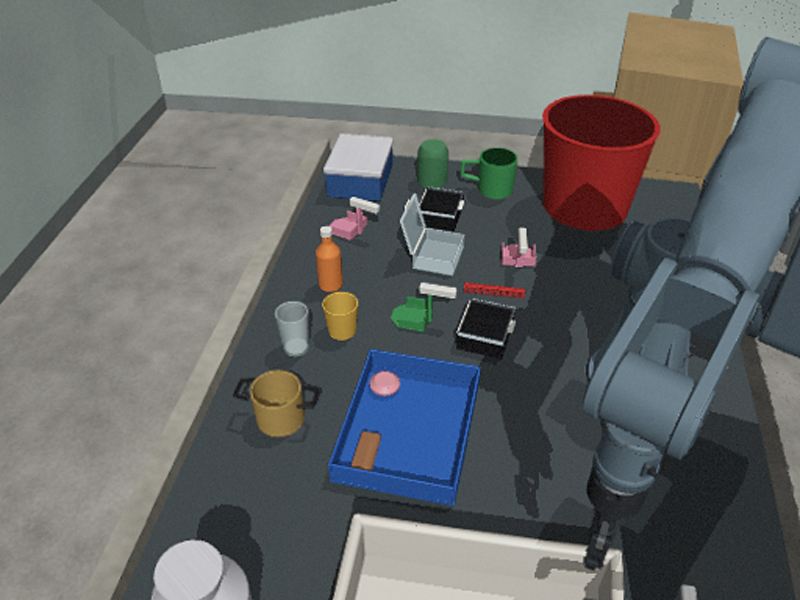

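The side picture shows the tub with corners near (371,352), (479,364), (457,500), (332,482), the soap at (385,383) by its far right corner, the brush at (367,450), the green scoop at (412,315) with grip at (437,291), the clear box at (437,248) with its lid standing open, and the comb at (495,291). The scene picture agrees.

```bash
cat > h.py <<'E'
import numpy as np, cv2
from scipy.spatial.transform import Rotation as R
from scipy.optimize import least_squares
from bench import sensors, vision, ctrl
def pose():
    o=sensors.get_obs(); w,x,y,z=o["eef_rot"]
    T=np.eye(4); T[:3,:3]=R.from_quat([x,y,z,w]).as_matrix(); T[:3,3]=o["eef_pos"]; return T,o
def ext(n,T=None):   # world->camera
    m=vision.camera_model(n)
    return np.linalg.inv(T@m["hand_eye"]) if n=="wrist" else np.array(m["extrinsics"])
def proj(n,P,T=None):
    m=vision.camera_model(n);E=ext(n,T);P=np.atleast_2d(P)
    c=P@E[:3,:3].T+E[:3,3]; s=c[:,:2]/c[:,2:]; s=s*(1+m["k1"]*(s**2).sum(1,keepdims=True))
    return s@np.array(m["K"])[:2,:2].T+np.array(m["K"])[:2,2]
def pix(n,uv,z,T=None):
    m=vision.camera_model(n);E=ext(n,T);K=np.array(m["K"])
    d=(np.atleast_2d(uv)-K[:2,2])/K[0,0]; s=d.copy()
    for _ in range(8): s=d/(1+m["k1"]*(s**2).sum(1,keepdims=True))
    r=np.c_[s,np.ones(len(s))]@E[:3,:3]; c=-E[:3,:3].T@E[:3,3]
    return c+r*((z-c[2])/r[:,2])[:,None]
E
python3 - <<'E'
from h import *
np.set_printoptions(precision=4,suppress=True)
s=1.5625
rim=pix("side",np.array([[371,352],[479,364],[457,489],[332,468]])/s,.055); print("tub rim FR,NR,NL?,FL",rim[:, :2], np.linalg.norm(np.diff(rim,axis=0),axis=1))
print("soap",pix("side",np.array([[385,381]])/s,.025))
print("brush",pix("side",np.array([[368,447]])/s,.035))
print("grip ends",pix("side",np.array([[420,288],[456,291]])/s,.1))
print("scoop lip",pix("side",np.array([[393,315]])/s,.005))
print("box rim",pix("side",np.array([[424,228],[465,235],[458,273],[414,268]])/s,.042))
print("comb",pix("side",np.array([[464,288],[525,292]])/s,.005))
im=cv2.imread("pics/side0.png")
cv2.imwrite("pics/c1.png",cv2.resize(im[110:222,225:355],None,fx=6,fy=5.3,interpolation=cv2.INTER_CUBIC)) if 0 else cv2.imwrite("pics/c1.png",cv2.resize(im[115:225,225:355],None,fx=5,fy=5,interpolation=cv2.INTER_CUBIC))
im=cv2.imread("pics/scene0.png")
cv2.imwrite("pics/c2.png",cv2.resize(im[145:245,115:265],None,fx=5,fy=5,interpolation=cv2.INTER_CUBIC))
E
```

```text
tub rim FR,NR,NL?,FL [[0.5762 0.0621]
 [0.3451 0.0598]
 [0.3564 0.3748]
 [0.5889 0.3674]] [0.2311 0.3152 0.2326]
soap [[0.537  0.1125 0.025 ]]
brush [[0.5365 0.2945 0.035 ]]
grip ends [[ 0.4965 -0.1108  0.1   ]
 [ 0.4151 -0.1137  0.1   ]]
scoop lip [[ 0.5599 -0.1134  0.005 ]]
box rim [[ 0.5306 -0.4192  0.042 ]
 [ 0.421  -0.4059  0.042 ]
 [ 0.4223 -0.2482  0.042 ]
 [ 0.5311 -0.2499  0.042 ]]
comb [[ 0.4046 -0.2379  0.005 ]
 [ 0.2554 -0.2473  0.005 ]]
```

View pics/c1.png

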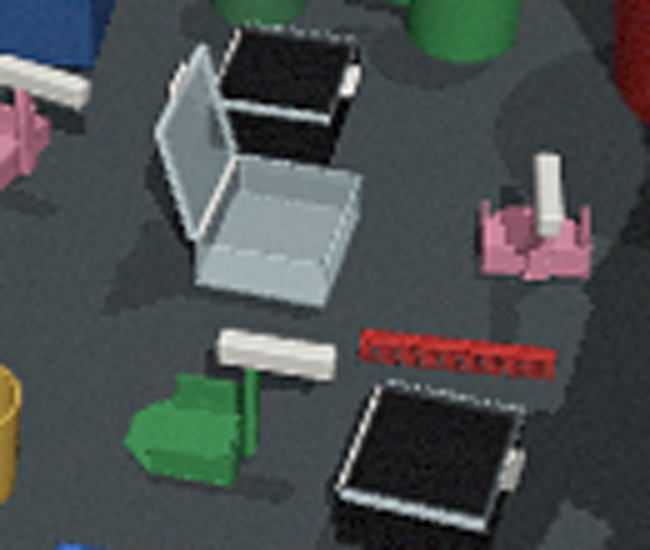

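View pics/c2.png

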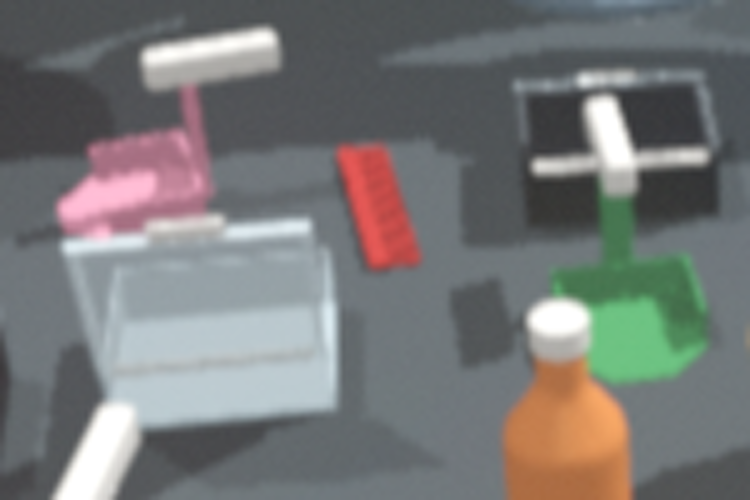

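c1 shows the clear box rim at (236,158), (360,178), (335,257), (205,238), the lid's free edge corners at (205,43), (158,130), and the green scoop with its bar corners at (221,330), (337,347), (220,362), (335,378). c2 shows the same things from the front, with the scoop floor at (640,340) and the box's tab at (185,228).

```bash
cat > fit.py <<'E'
from h import *
np.set_printoptions(precision=4,suppress=True)
def fit(n,loc,uv,g,T=None):
    loc=np.array(loc,float)/1000; uv=np.array(uv,float)
    def f(p):
        c,s=np.cos(p[2]),np.sin(p[2]); P=loc@np.array([[c,-s,0],[s,c,0],[0,0,1]]).T+[p[0],p[1],0]
        return (proj(n,P,T)-uv).ravel()
    r=least_squares(f,g,loss="soft_l1"); print(r.x, "res px",r.fun.reshape(-1,2).round(1).tolist()); return r.x
E
python3 - <<'E'
from fit import *
c=lambda a: np.array(a)/5+[225,115]
print("box"); b=fit("side",[[52.5,-62.5,42],[-52.5,-62.5,42],[-52.5,62.5,42],[52.5,62.5,42],[52.5,62.5,0],[-52.5,62.5,0]],c([[236,158],[360,178],[335,257],[205,238],[197,285],[322,303]]),[.47,-.33,0])
print("scoop"); s=fit("side",[[-24,-9,106],[-108,-9,106],[-24,9,84],[-108,9,84],[-45,42,0],[17,42,0]],c([[221,330],[337,347],[220,362],[335,378],[240,485],[147,470]]),[.51,-.1,0])
R2=lambda t:np.array([[np.cos(t),-np.sin(t)],[np.sin(t),np.cos(t)]])
for a in (1.55,1.65,1.75,1.85):
    P=[]
    for y in (-62.5,62.5):
        x=52.5-105*np.cos(a); z=42.5+105*np.sin(a); P.append(np.r_[b[:2]+R2(b[2])@np.array([x,y])/1000,z/1000])
    print(a,((proj("side",P)-[225,115])*5).round().tolist(),"vs (205,43),(158,130)")
t=fit("side",[[120,-155,55],[-120,-155,55],[-120,155,55],[120,155,55]],np.array([[371,352],[479,364],[457,489],[332,468]])/1.5625,[.46,.21,0])
from scipy.spatial.transform import Rotation as R
T,o=pose(); print(R.from_matrix(T[:3,:3]).as_matrix())
E
```

```text
box
[ 0.4811 -0.3573 -0.0867] res px [[-0.1, -1.3], [0.2, -1.6], [-0.8, 1.2], [-1.1, 0.8], [0.5, -0.3], [1.3, 0.3]]
scoop
[ 0.5209 -0.1206 -0.061 ] res px [[0.4, -1.1], [0.5, -1.1], [-0.6, 0.4], [-0.2, 0.7], [-1.1, 0.1], [0.8, 0.4]]
1.55 [[241.0, 44.0], [204.0, 133.0]] vs (205,43),(158,130)
1.65 [[228.0, 43.0], [190.0, 131.0]] vs (205,43),(158,130)
1.75 [[215.0, 42.0], [177.0, 130.0]] vs (205,43),(158,130)
1.85 [[203.0, 43.0], [164.0, 131.0]] vs (205,43),(158,130)
[ 0.467   0.2157 -0.029 ] res px [[-1.6, -1.2], [0.6, 1.1], [1.8, 0.0], [-0.8, -0.2]]
[[-0.968   0.2511 -0.0006]
 [ 0.2511  0.968  -0.0012]
 [ 0.0003 -0.0013 -1.    ]]
```

```bash
cat > go.py <<'E'
# go.py x y z yaw pitch [ox oz]: deltas that bring the scoop frame (TCP at ox,oz mm in it) to the pose
import sys
from h import *
def frame(ψ,θ):
    return R.from_euler("zyx",[ψ,-θ,0]).as_matrix()
def delta(x,y,z,ψ,θ,ox=-62,oz=76):
    T,o=pose(); S=frame(ψ,θ); p=np.array([x,y,z])+S@(np.array([ox,0,oz])/1000)
    Rt=S@np.diag([-1,1,-1.]); d=T[:3,:3].T@(p-T[:3,3])*1000; r=R.from_matrix(T[:3,:3].T@Rt).as_rotvec()
    print("tcp",p.round(4),"delta",d.round(1),r.round(3),"rows>=",max(np.linalg.norm(d)/62.5,np.linalg.norm(r)/.187).round(1))
if __name__=="__main__": delta(*map(float,sys.argv[1:]))
E
python3 go.py .5209 -.1206 .11 -.061 0; python3 - <<'E'
from fit import *
print("far pink bar",pix("side",np.array([[351,202],[379,209]])/1.5625,.1)); print("bottle",pix("side",np.array([[329,286]])/1.5625,.0),"cup",pix("side",np.array([[341,330]])/1.5625,.0))
print("tumbler",pix("side",np.array([[297,347]])/1.5625,.0),"lota",pix("side",np.array([[278,425]])/1.5625,.0),"blk",pix("side",np.array([[420,195]])/1.5625,.042))
E
```

```text
tcp [ 0.459  -0.1168  0.186 ] delta [-473.8 -572.4   45.2] [-0.001 -0.    -0.193] rows>= 11.9
far pink bar [[ 0.7255 -0.424   0.1   ]
 [ 0.6469 -0.4039  0.1   ]]
bottle [[ 0.736  -0.1972  0.    ]] cup [[ 0.671  -0.0487  0.    ]]
tumbler [[0.7572 0.0219 0.    ]] lota [[0.7354 0.2458 0.    ]] blk [[ 0.5638 -0.5727  0.042 ]]
```

Call:
carry_out(
  deltas="-474 -572 0 0 0 -0.193 0;-474 -572 0 0 0 -0.193 0;-474 -572 0 0 0 -0.193 0;-474 -572 0 0 0 -0.193 0;-474 -572 0 0 0 -0.193 0;-474 -572 0 0 0 -0.193 0;-474 -572 0 0 0 -0.193 0;-474 -572 0 0 0 -0.193 0;-474 -572 0 0 0 -0.193 0;-474 -572 20 0 0 -0.193 0;-474 -572 45 0 0 -0.193 0;-474 -572 45 0 0 -0.193 0",
)

```text
time_s: 1.65
eef_pos: [0.4599, -0.1177, 0.1861]
eef_rot: [0.0, 0.031, 1.0, -0.0]
wrist_force: [0.6, 0.4, 0.9]
opening: 1.001
grasp_force: 0.0
```

```bash
python3 - <<'E'
from h import *
T,o=pose(); im=vision.camera("wrist"); cv2.imwrite("pics/w1.png",im); np.save("w1.npy",T)
cv2.imwrite("pics/w1b.png",cv2.resize(im,(800,600),interpolation=cv2.INTER_CUBIC))
E
```

```text
(no output)
```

View pics/w1b.png

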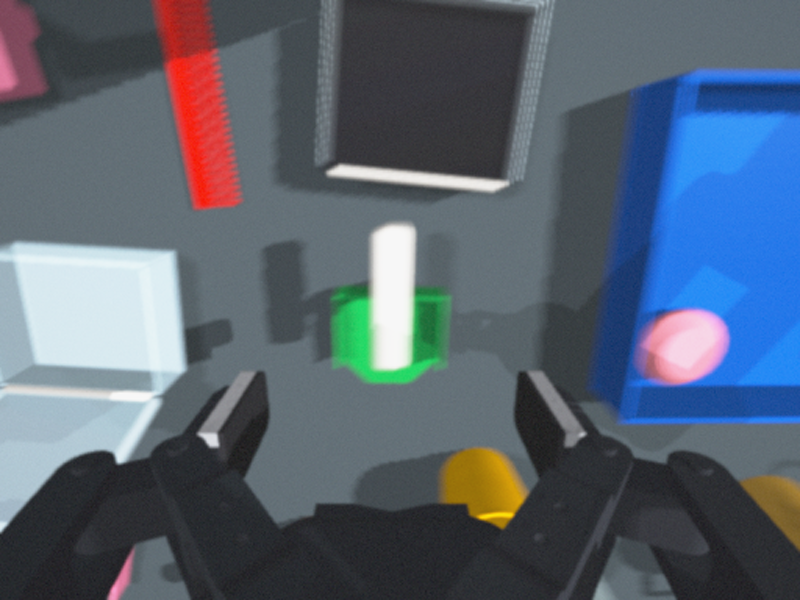

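The wrist picture shows the bar from (393,226) to (392,370), the scoop's lip at (387,382), the box's near left rim corner at (177,250), and the tub's far right corner with the soap at (685,346).

```bash
python3 - <<'E'
from fit import *
T=np.load("w1.npy"); k=1.5625
def W(p,loc):
    c,s=np.cos(p[2]),np.sin(p[2]); return np.array(loc)/1000@np.array([[c,-s,0],[s,c,0],[0,0,1]]).T+[p[0],p[1],0]
sc=[.5209,-.1206,-.061]; bx=[.4811,-.3573,-.0867]; tb=[.467,.2157,-.029]
pr=lambda p,l:(proj("wrist",W(p,l),T)*k).round().tolist()
print("bar top near/far, lip L/R, nose corners, back L/R",pr(sc,[[-108,9,106],[-108,-9,106],[-24,9,106],[-24,-9,106],[42,17.5,1],[42,-17.5,1],[17,42,0],[17,-42,0]]))
print("box",pr(bx,[[-52.5,62.5,42],[-52.5,-62.5,42],[52.5,62.5,42]]))
print("tub in rim FR, in floor FR, out rim FR, in rim NR",pr(tb,[[115,-150,55],[115,-150,5],[120,-155,55],[-115,-150,55],[-120,-155,55]]))
print("soap",pix("wrist",np.array([[685,340]])/k,.028,T), pix("wrist",np.array([[685,347]])/k,.018,T))
E
```

```text
bar top near/far, lip L/R, nose corners, back L/R [[408.0, 221.0], [374.0, 221.0], [406.0, 366.0], [376.0, 366.0], [411.0, 378.0], [371.0, 379.0], [441.0, 352.0], [342.0, 352.0]]
box [[138.0, 255.0], [-42.0, 251.0], [159.0, 389.0]]
tub in rim FR, in floor FR, out rim FR, in rim NR [[640.0, 418.0], [608.0, 384.0], [632.0, 424.0], [696.0, 78.0], [689.0, 69.0]]
soap [[0.5291 0.1065 0.028 ]] [[0.5401 0.1146 0.018 ]]
```

Call:
carry_out(
  deltas="0 0 60 0 0 0 0;0 0 90 0 0 0 0;0 0 104 0 0 0 0;0 0 110 0 0 0 0;0 0 110 0 0 0 0.5;0 0 110 0 0 0 1;0 0 110 0 0 0 1;0 0 110 0 0 0 1;0 0 110 0 0 0 1;0 0 110 0 0 0 1",
)

```text
time_s: 2.95
eef_pos: [0.4597, -0.1157, 0.0771]
eef_rot: [0.0, 0.03, 1.0, -0.0]
wrist_force: [-1.0, 2.2, 5.8]
opening: 0.2
grasp_force: 59.4
```

```bash
python3 go.py .4705 .174 .12 -.815 0 -62 77
```

```text
tcp [0.428  0.2191 0.197 ] delta [  51.9  332.2 -120. ] [0.    0.001 0.754] rows>= 5.7
```

Call:
carry_out(
  deltas="0 0 -30 0 0 0 1;0 0 -80 0 0 0 1;0 30 -120 0 0 0 1;25 90 -120 0 0 0.15 1;52 150 -120 0 0 0.3 1;52 210 -120 0 0 0.45 1;52 270 -120 0 0 0.6 1;52 320 -120 0 0 0.754 1;52 332 -120 0 0 0.754 1;52 332 -120 0 0 0.754 1;52 332 -120 0 0 0.754 1",
)

```text
time_s: 4.32
eef_pos: [0.4273, 0.2184, 0.1961]
eef_rot: [-0.0, 0.396, 0.918, -0.0]
wrist_force: [0.2, -0.6, -1.1]
opening: 0.199
grasp_force: 59.1
```

```bash
python3 - <<'E'
from h import *
T,o=pose(); im=vision.camera("wrist"); cv2.imwrite("pics/w2.png",im); np.save("w2.npy",T)
cv2.imwrite("pics/w2b.png",cv2.resize(im,(800,600),interpolation=cv2.INTER_CUBIC))
E
```

```text
(no output)
```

View pics/w2b.png

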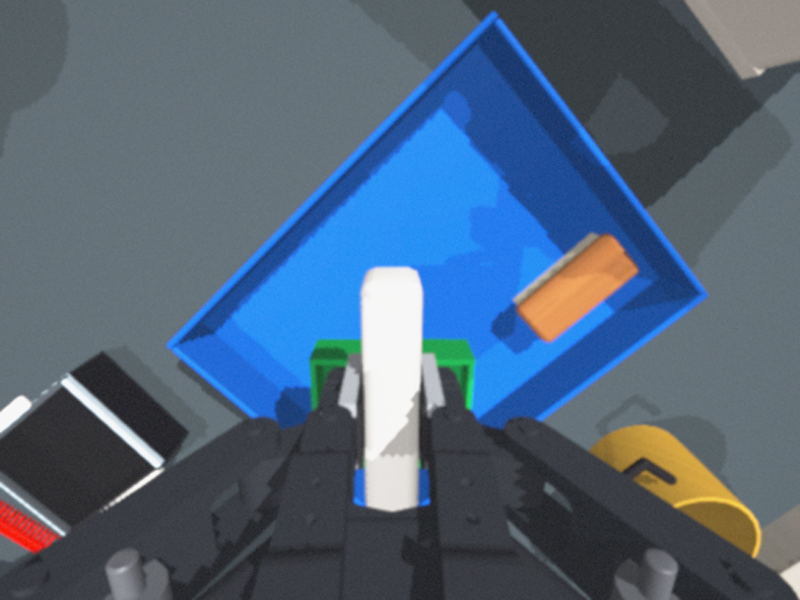

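The picture shows the tub from above with its outer rim corners near-left (494,12), far-left (707,295) and near-right (170,345), the brush at (575,288), and the scoop held straight on its bar; the soap corner is hidden by the fingers.

```bash
python3 - <<'E'
from fit import *
T=np.load("w2.npy"); k=1.5625
t=fit("wrist",[[-120,155,55],[120,155,55],[-120,-155,55]],np.array([[494,12],[707,295],[170,345]])/k,[.467,.2157,-.029],T)
c,s=np.cos(t[2]),np.sin(t[2]); M=np.array([[c,-s],[s,c]])
print("corner FR",t[:2]+M@[.115,-.150])
for v in ([.115,-.150],[.115,.150]): print(t[:2]+M@v)
T1=np.load("w1.npy"); P=lambda x,y,z: np.r_[t[:2]+M@[x,y],z]
print("w1 pred FR out",proj("wrist",P(.12,-.155,.055),T1)*k,"NR",proj("wrist",P(-.12,-.155,.055),T1)*k,"seen (622,422),(685,72)")
print("side pred",proj("side",[P(.12,-.155,.055),P(-.12,-.155,.055)])*k,"seen 371,352  479,364")
# scoop in image: predicted back wall top corners
from go import frame
S=frame(-.815,0); o=T[:3,3]-S@[-.062,0,.077]
print("scoop back wall px",(proj("wrist",[o+S@[-.045,.042,.026],o+S@[-.045,-.042,.026]],T)*k).round(),"seen (473,342),(313,348)")
E
```

```text
[ 0.4717  0.215  -0.0568] res px [[0.0, -0.8], [1.9, 0.8], [-3.0, 1.0]]
corner FR [0.578  0.0587]
[0.578  0.0587]
[0.595  0.3582]
w1 pred FR out [[627.8454 424.5989]] NR [[694.2775  70.2383]] seen (622,422),(685,72)
side pred [[368.8298 348.7894]
 [479.6541 366.5943]] seen 371,352  479,364
scoop back wall px [[474. 358.]
 [307. 358.]] seen (473,342),(313,348)
```

```bash
python3 - <<'E'
from fit import *
from go import frame
T=np.load("w2.npy"); k=1.5625; S=frame(-.815,0); S=T[:3,:3]@np.diag([-1,1,-1.])
o=T[:3,3]-S@[-.062,0,.077]
L=np.array([[-108,9,106],[-108,-9,106],[-108,9,84],[-108,-9,84],[-24,9,106],[-24,-9,106],[-45,42,26],[-45,-42,26],[-45,42,0]])/1000
print((proj("wrist",o+L@S.T,T)*k-[300,240]).round()*[1,1])
im=cv2.imread("pics/w2.png")
cv2.imwrite("pics/w2c.png",cv2.resize(cv2.resize(im,(800,600),interpolation=cv2.INTER_CUBIC)[240:540,300:500],None,fx=2,fy=2,interpolation=cv2.INTER_CUBIC))
E
```

```text
[[122.  40.]
 [ 58.  40.]
 [118.  22.]
 [ 63.  22.]
 [117. 279.]
 [ 64. 279.]
 [174. 118.]
 [  7. 118.]
 [165.  97.]]
```

View pics/w2c.png

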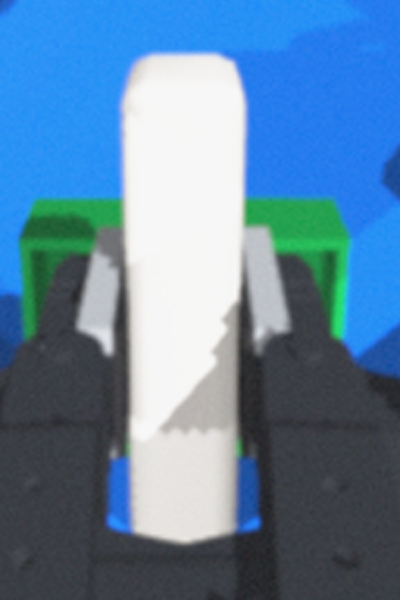

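```bash
python3 go.py .4695 .1757 .012 -.835 -.03 -63 77
```

```text
tcp [0.4295 0.2224 0.0902] delta [  1.7   4.5 106. ] [0.021 0.02  0.02 ] rows>= 1.7
```

```bash
sed -i 's/"zyx"/"ZYX"/' go.py && python3 go.py .4695 .1757 .012 -.835 -.03 -63 77
```

```text
tcp [0.4288 0.2207 0.0909] delta [  0.9   2.8 105.4] [-0.001  0.03   0.02 ] rows>= 1.7
```

Call:
carry_out(
  deltas="1 3 50 0 0.03 0.02 1;1 3 80 0 0.03 0.02 1;1 3 97 0 0.03 0.02 1;1 3 105 0 0.03 0.02 1;1 3 105 0 0.03 0.02 1;1 3 107 0 0.03 0.02 1;1 3 107 0 0.03 0.02 1",
)

```text
time_s: 5.25
eef_pos: [0.4296, 0.2219, 0.0902]
eef_rot: [-0.013, 0.405, 0.914, 0.006]
wrist_force: [-0.5, -1.0, -1.6]
opening: 0.197
grasp_force: 59.0
```

Call:
carry_out(
  deltas="0 0 2 0 0 0 1;0 0 3 0 0 0 1;0 0 3 0 0 0 1",
)

```text
time_s: 5.62
eef_pos: [0.4289, 0.2219, 0.0864]
eef_rot: [-0.014, 0.405, 0.914, 0.006]
wrist_force: [0.1, 0.1, -1.3]
opening: 0.2
grasp_force: 59.0
```

Call:
carry_out(
  deltas="0 0 1 0 0 0 1;0 0 1 0 0 0 1",
)

```text
time_s: 5.88
eef_pos: [0.429, 0.2219, 0.0854]
eef_rot: [-0.014, 0.405, 0.914, 0.006]
wrist_force: [0.6, 0.4, -1.3]
opening: 0.205
grasp_force: 59.1
```

Call:
carry_out(
  deltas="0 0 1 0 0 0 1;0 0 1 0 0 0 1",
)

```text
time_s: 6.12
eef_pos: [0.4291, 0.2221, 0.0849]
eef_rot: [-0.014, 0.405, 0.914, 0.006]
wrist_force: [-2.3, 0.4, 4.1]
opening: 0.204
grasp_force: 59.8
```

Call:
carry_out(
  deltas="-8 0 -0.2 0 0 0 1;-16 0 -0.5 0 0 0 1;-24 0 -0.7 0 0 0 1;-32 0 -1 0 0 0 1;-40 0 -1.2 0 0 0 1;-48 0 -1.4 0 0 0 1;-56 0 -1.7 0 0 0 1;-64 0 -1.9 0 0 0 1;-72 0 -2.2 0 0 0 1;-80 0 -2.4 0 0 0 1;-80 0 -2.4 0 0 0 1",
)

```text
time_s: 7.5
eef_pos: [0.4835, 0.1619, 0.0847]
eef_rot: [-0.013, 0.406, 0.914, 0.006]
wrist_force: [-0.7, 1.3, 2.4]
opening: 0.198
grasp_force: 59.7
```

Call:
carry_out(
  deltas="-4 0 -0.1 0 0 0 1;-8 0 -0.2 0 0 0 1;-12 0 -0.4 0 0 0 1;-16 0 -0.5 0 0 0 1;-16 0 -0.5 0 0 0 1",
)

```text
time_s: 8.12
eef_pos: [0.4936, 0.1508, 0.0848]
eef_rot: [-0.014, 0.405, 0.914, 0.006]
wrist_force: [-2.2, 2.9, 6.4]
opening: 0.201
grasp_force: 60.1
```

Call:
carry_out(
  deltas="-3 0 -0.1 0 0 0 1;-3 0 -0.1 0 0 0 1",
)

```text
time_s: 8.38
eef_pos: [0.4955, 0.1487, 0.0848]
eef_rot: [-0.014, 0.405, 0.914, 0.006]
wrist_force: [-3.0, 3.5, 6.9]
opening: 0.197
grasp_force: 60.2
```

```bash
python3 - <<'E'
from h import *
T,o=pose(); im=vision.camera("side"); cv2.imwrite("pics/s3.png",im)
im2=vision.camera("scene"); cv2.imwrite("pics/sc3.png",im2)
a=cv2.resize(im[215:300,205:320],None,fx=6.9,fy=6.9,interpolation=cv2.INTER_CUBIC)
b=cv2.resize(im2[150:215,280:400],None,fx=6.5,fy=6.5,interpolation=cv2.INTER_CUBIC)
cv2.imwrite("pics/m3.png",np.hstack([cv2.resize(a,(400,296)),cv2.resize(b,(400,296))])) 
E
```

```text
(no output)
```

View pics/m3.png

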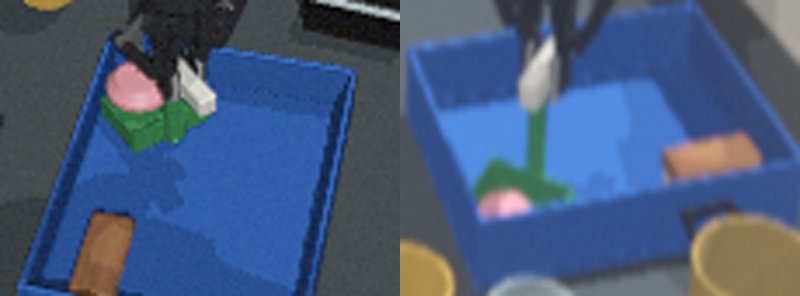

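The pictures show the soap in the corner at (135,88) in the left one, riding in the scoop's pan; the brush is untouched.

Call:
carry_out(
  deltas="-3 0 -0.1 0 0 0 1;-3 0 -0.1 0 0 0 1;-3 0 -0.1 0 0 0 1",
)

```text
time_s: 8.85
eef_pos: [0.4964, 0.1478, 0.0851]
eef_rot: [-0.015, 0.405, 0.914, 0.007]
wrist_force: [-7.9, 9.0, 12.8]
opening: 0.2
grasp_force: 61.0
```

Call:
carry_out(
  deltas="-3 0 -0.1 0 0 0 1;-3 0 -0.1 0 0 0 1;-3 0 -0.1 0 0 0 1",
)

```text
time_s: 9.22
eef_pos: [0.4969, 0.1474, 0.0856]
eef_rot: [-0.017, 0.405, 0.914, 0.007]
wrist_force: [-14.6, 16.4, 22.6]
opening: 0.201
grasp_force: 62.3
```

```bash
python3 - <<'E'
from go import *
T,o=pose(); S=T[:3,:3]@np.diag([-1,1,-1.]); og=T[:3,3]-S@[-.063,0,.077]
ψ=np.arctan2(S[1,0],S[0,0]); θ=np.arcsin(S[2,0]); print(og.round(4),ψ,θ)
h=np.array([np.cos(ψ),np.sin(ψ),0])
for b,z,t in ((0,0,-.03),(-.001,.004,.05),(-.002,.012,.15),(-.003,.022,.25),(-.003,.06,.28),(-.003,.13,.28)):
    p=og+b*h+[0,0,z]; delta(*p,ψ,t,-63,77)
E
```

```text
[0.5372 0.1029 0.0063] -0.8346280646784607 -0.03764086776790504
tcp [0.4964 0.1478 0.0851] delta [ 0.6 -0.   0.5] [-0.001 -0.008  0.   ] rows>= 0.0
tcp [0.4917 0.1531 0.084 ] delta [ 7.6 -0.   1.9] [-0.001 -0.088  0.   ] rows>= 0.5
tcp [0.4863 0.159  0.085 ] delta [15.7 -0.   1.2] [-0.001 -0.188  0.   ] rows>= 1.0
tcp [0.4814 0.1644 0.0873] delta [23.1 -0.  -0.8] [-0.001 -0.288  0.   ] rows>= 1.5
tcp [0.4802 0.1657 0.1229] delta [ 26.2  -0.1 -36.3] [-0.001 -0.318  0.   ] rows>= 1.7
tcp [0.4802 0.1657 0.1929] delta [ 2.880e+01 -1.000e-01 -1.063e+02] [-0.001 -0.318  0.   ] rows>= 1.8
```

Call:
carry_out(
  deltas="5 0 -1 0 0 0 1;8 0 -0.5 0 -0.04 0 1;12 0 0.5 0 -0.08 0 1;16 0 0.5 0 -0.13 0 1;20 0 0 0 -0.18 0 1;24 0 -1 0 -0.23 0 1;27 0 -2 0 -0.28 0 1;29 0 -15 0 -0.31 0 1;30 0 -37 0 -0.31 0 1;31 0 -65 0 -0.31 0 1;32 0 -95 0 -0.31 0 1;32 0 -107 0 -0.31 0 1",
)

```text
time_s: 10.72
eef_pos: [0.4813, 0.1654, 0.1948]
eef_rot: [0.129, 0.402, 0.905, -0.056]
wrist_force: [-0.3, -0.3, -2.1]
opening: 0.202
grasp_force: 59.0
```

```bash
python3 - <<'E'
from h import *
T,o=pose(); print(o["eef_pos"],o["wrist_force"]); im=vision.camera("side"); cv2.imwrite("pics/s4.png",im)
im2=vision.camera("scene"); cv2.imwrite("pics/sc4.png",im2)
c=proj("side",T[:3,3])[0].astype(int); d=proj("scene",T[:3,3])[0].astype(int); print(c,d)
f=lambda im,c:cv2.resize(im[max(0,c[1]-40):c[1]+50,c[0]-55:c[0]+45],(400,360),interpolation=cv2.INTER_CUBIC)
cv2.imwrite("pics/m4.png",np.hstack([f(im,c),f(im2,d)]))
E
```

```text
[0.48134379 0.16536897 0.19477237] [-0.27982503 -0.25487068 -2.06990809]
[260 220] [328 134]
```

View pics/m4.png

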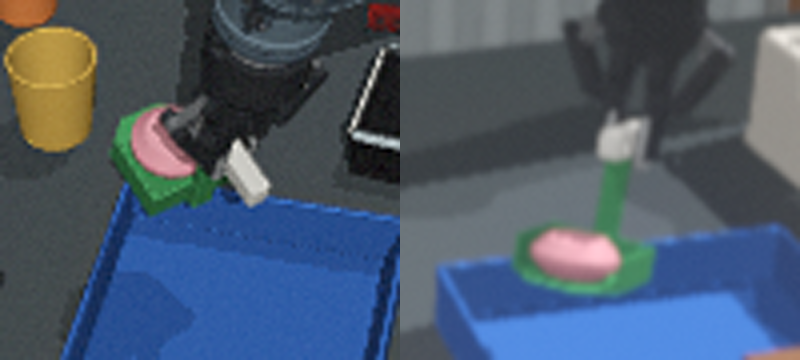

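The pictures show the soap lying well in the scoop, held above the tub; it sits inside the pan's walls.

```bash
python3 - <<'E'
from go import *
b=np.array([.4811,-.3573]); ψ=-.087; c,s=np.cos(ψ),np.sin(ψ)
q=b+np.array([[c,-s],[s,c]])@[-.017,0]; print(q)
delta(*q,.14,ψ,.26,-105,77)
E
```

```text
[ 0.4641643  -0.35582287]
tcp [ 0.3434 -0.3453  0.1874] delta [-273.4 -444.8   84.8] [-0.198  0.021 -0.721] rows>= 8.5
```

Call:
carry_out(
  deltas="-8 -13 2.5 -0.006 0 -0.022 1;-22 -36 7 -0.016 0.002 -0.058 1;-44 -71 13.5 -0.032 0.003 -0.115 1;-68 -111 21 -0.05 0.005 -0.18 1;-96 -156 30 -0.069 0.007 -0.252 1;-123 -200 38 -0.089 0.009 -0.324 1;-150 -245 46.5 -0.109 0.012 -0.397 1;-178 -289 55 -0.129 0.014 -0.469 1;-205 -334 63.5 -0.148 0.016 -0.541 1;-232 -378 72 -0.168 0.018 -0.613 1;-254 -414 79 -0.184 0.02 -0.67 1;-268 -436 83 -0.194 0.021 -0.707 1",
)

```text
time_s: 12.32
eef_pos: [0.3436, -0.3368, 0.1852]
eef_rot: [0.127, 0.051, 0.991, -0.006]
wrist_force: [-0.7, 0.1, -2.5]
opening: 0.199
grasp_force: 59.0
```

```bash
python3 - <<'E'
from go import *
T,o=pose(); print(o["eef_pos"],o["q"].round(2),o["wrist_force"].round(1))
im=vision.camera("scene"); cv2.imwrite("pics/sc5.png",im)
b,g,r=[im[:,:,i].astype(int) for i in range(3)]
m=(r>150)&(r-g>30)&(r-b>20); S=T[:3,:3]@np.diag([-1,1,-1.]); og=T[:3,3]-S@[-.063,0,.077]
p=proj("scene",og+S@[-.01,0,.016])[0]; print("soap pred px",p)
n,l,st,ce=cv2.connectedComponentsWithStats(m.astype(np.uint8)); print([(ce[i].round(),st[i][4]) for i in range(1,n) if st[i][4]>25])
q=np.array([.4642,-.3558])
for z,t in ((.075,0),(.05,-.12),(.042,-.22),(.036,-.35)): delta(*q,z,-.087,t,-105,77)
E
```

```text
[ 0.34357022 -0.33683389  0.18522427] [-1.18 -0.12  2.03  0.25  1.11 -2.74] [-0.7  0.1 -2.5]
soap pred px [154.89260411 163.66791134]
[(array([ 73., 120.]), np.int32(1483)), (array([156., 164.]), np.int32(213)), (array([141., 183.]), np.int32(413)), (array([188., 181.]), np.int32(83)), (array([374., 184.]), np.int32(177)), (array([193., 193.]), np.int32(80)), (array([278., 216.]), np.int32(175)), (array([229., 244.]), np.int32(1173)), (array([132., 281.]), np.int32(1394))]
tcp [ 0.3596 -0.3467  0.152 ] delta [-8.  -5.4 36.9] [-0.004  0.255 -0.015] rows>= 1.4
tcp [ 0.3695 -0.3475  0.139 ] delta [-14.4  -5.2  52. ] [-0.003  0.375 -0.016] rows>= 2.0
tcp [ 0.3789 -0.3484  0.1401] delta [-23.7  -5.1  53.3] [-0.002  0.475 -0.016] rows>= 2.5
tcp [ 0.3922 -0.3495  0.1443] delta [-37.8  -4.9  52.6] [-0.001  0.605 -0.016] rows>= 3.2
```

Call:
carry_out(
  deltas="-3 -2 12 0 0.08 -0.005 1;-5 -4 25 0 0.17 -0.01 1;-8 -5 37 0 0.255 -0.015 1;-11 -5 45 0 0.315 -0.015 1;-14.4 -5 52 0 0.375 -0.015 1;-19 -5 52.5 0 0.425 -0.015 1;-24 -5 53 0 0.475 -0.015 1;-31 -5 53 0 0.54 -0.015 1;-38 -5 52.5 0 0.605 -0.015 1;-38 -5 52.5 0 0.605 -0.015 1;-38 -5 52.5 0 0.605 -0.015 1;-38 -5 52.5 0 0.605 -0.015 1",
)

```text
time_s: 13.88
eef_pos: [0.3941, -0.3452, 0.1457]
eef_rot: [-0.173, 0.043, 0.984, 0.007]
wrist_force: [-0.9, -0.5, -1.0]
opening: 0.197
grasp_force: 59.2
```

```bash
cat > col.py <<'E'
from go import *
def pinks(n):
    im=vision.camera(n); b,g,r=[im[:,:,i].astype(int) for i in range(3)]
    m=(r>130)&(r-g>25)&(r-b>15)&(b>g-10)
    c,l,st,ce=cv2.connectedComponentsWithStats(m.astype(np.uint8)); print(n,[(ce[i].round().tolist(),int(st[i][4])) for i in range(1,c) if st[i][4]>15]); return im
E
python3 - <<'E'
from col import *
T,o=pose(); print(o["eef_pos"],o["q"].round(2),o["wrist_force"].round(1),np.arcsin(-T[2,0]))
S=T[:3,:3]@np.diag([-1,1,-1.]); og=T[:3,3]-S@[-.063,0,.077]; print("lip",og+S@[.042,0,0])
bx=np.array([.4811,-.3573,.016])
for n in ("scene","side"): cv2.imwrite(f"pics/{n}6.png",pinks(n)); print("on scoop",proj(n,og+S@[-.01,0,.016]),"in box",proj(n,bx))
E
```

```text
[ 0.39412359 -0.34524008  0.14566306] [-0.81  0.38  1.59 -0.23  1.45 -2.23] [-0.9 -0.5 -1. ] -0.3472067963914196
lip [ 0.46637701 -0.35160621  0.03752928]
scene [([55.0, 139.0], 6079), ([138.0, 181.0], 294), ([190.0, 187.0], 243), ([132.0, 281.0], 1441)]
on scoop [[156.90858084 186.49639028]] in box [[157.70143693 212.88897028]]
side [([402.0, 103.0], 576), ([223.0, 143.0], 295), ([277.0, 160.0], 133), ([326.0, 160.0], 61), ([337.0, 165.0], 55), ([302.0, 184.0], 45)]
on scoop [[295.97412842 153.24963358]] in box [[281.20775513 161.22562443]]
```

```bash
python3 - <<'E'
from go import *
print(pix("side",[[277,160]],.02))
T,o=pose(); S=T[:3,:3]@np.diag([-1,1,-1.]); lip=T[:3,3]-S@[-.105,0,.077]
delta(*(lip+[-.005,0,.07]),-.087,-.347,-105,77)
delta(*(lip+[-.01,0,.09]),-.087,0,-105,77)
delta(.5209,-.1206,.10,-.061,0,-63,77)
E
```

```text
[[ 0.49834447 -0.35740858  0.02      ]]
tcp [ 0.3893 -0.3456  0.216 ] delta [ 28.5  -0.6 -64.1] [-0.     0.    -0.001] rows>= 1.1
tcp [ 0.352  -0.3427  0.2049] delta [ 59.9  -1.  -41. ] [-0.001 -0.347 -0.001] rows>= 1.9
tcp [ 0.458  -0.1168  0.177 ] delta [-30.3 233.4 -44. ] [ 0.004 -0.347 -0.026] rows>= 3.8
```

Call:
carry_out(
  deltas="9 0 -21 0 0 0 1;20 0 -45 0 0 0 1;28 0 -64 0 0 0 1;40 0 -60 0 -0.17 0 1;50 10 -50 0 -0.347 0 1;40 60 -42 0 -0.347 -0.01 1;20 115 -43 0 -0.347 -0.02 1;-5 170 -44 0 -0.347 -0.026 1;-25 220 -44 0 -0.347 -0.026 1;-30 233 -44 0 -0.347 -0.026 1;-30 233 -44 0 -0.347 -0.026 1;-30 233 -44 0 -0.347 -0.026 1",
)

```text
time_s: 15.48
eef_pos: [0.4578, -0.1182, 0.1772]
eef_rot: [-0.0, 0.031, 1.0, 0.002]
wrist_force: [-0.4, -0.1, -0.5]
opening: 0.203
grasp_force: 59.4
```

```bash
python3 go.py .5209 -.1206 .003 -.061 0 -63 77
```

```text
tcp [ 0.458  -0.1168  0.08  ] delta [-0.2  1.1 97.2] [ 0.003 -0.    -0.001] rows>= 1.6
```

Call:
carry_out(
  deltas="0 1 40 0 0 0 1;0 1 75 0 0 0 1;0 1 92 0 0 0 1;0 1 97 0 0 0 1;0 1 98.5 0 0 0 1;0 1 98.5 0 0 0 1",
)

```text
time_s: 16.23
eef_pos: [0.4586, -0.1163, 0.0792]
eef_rot: [0.001, 0.031, 1.0, 0.002]
wrist_force: [0.4, -0.3, -1.4]
opening: 0.198
grasp_force: 59.3
```

Call:
carry_out(
  deltas="0 0 1 0 0 0 1;0 0 1 0 0 0 1",
)

```text
time_s: 16.48
eef_pos: [0.4583, -0.1156, 0.0777]
eef_rot: [0.0, 0.031, 1.0, 0.002]
wrist_force: [0.5, 1.5, -1.1]
opening: 0.201
grasp_force: 59.3
```

Call:
carry_out(
  deltas="0 0 1 0 0 0 1;0 0 1 0 0 0 1",
)

```text
time_s: 16.73
eef_pos: [0.4582, -0.1154, 0.0773]
eef_rot: [-0.0, 0.031, 1.0, 0.002]
wrist_force: [-3.5, 2.4, 7.2]
opening: 0.199
grasp_force: 60.7
```

Call:
carry_out(
  deltas="0 0 -0.5 0 0 0 0.7;0 0 -0.5 0 0 0 0.4;0 0 -0.5 0 0 0 0.2;0 0 -0.5 0 0 0 0.2;0 0 -0.5 0 0 0 0.2;0 0 -15 0 0 0 0.2;0 0 -45 0 0 0 0.2;0 0 -100 0 0 0 0.2;0 0 -150 0 0 0 0.5;0 0 -170 0 0 0 1;0 0 -170 0 0 0 1",
)

```text
time_s: 18.1
eef_pos: [0.4592, -0.1168, 0.2491]
eef_rot: [0.002, 0.031, 1.0, 0.001]
wrist_force: [-0.3, -0.0, -1.2]
opening: 0.164
grasp_force: 0.0
```

```bash
python3 go.py .6006 -.3677 .23 -.087 0 0 0
```

```text
tcp [ 0.6006 -0.3677  0.23  ] delta [-156.5 -241.8   19.3] [0.002 0.004 0.026] rows>= 4.6
```

Call:
carry_out(
  deltas="-26 -40 0 0 0 0 1;-60 -93 0 0 0 0.02 1;-94 -145 0 0 0 0.026 1;-125 -193 0 0 0 0.026 1;-147 -227 10 0 0 0.026 1;-156.5 -242 30 0 0 0.026 1;-156.5 -242 65 0 0 0.026 1;-156.5 -242 100 0 0 0.026 1;-156.5 -242 127 0 0 0.026 1;-156.5 -242 127 0 0 0.026 1",
)

```text
time_s: 19.35
eef_pos: [0.5969, -0.3648, 0.1135]
eef_rot: [-0.004, 0.044, 0.999, 0.005]
wrist_force: [0.6, 0.0, -0.3]
opening: -0.002
grasp_force: 0.0
```

```bash
python3 - <<'E'
from go import *
T,o=pose(); ψ=-.087; c,s=np.cos(ψ),np.sin(ψ); M=np.array([[c,-s],[s,c]])
for x,z in ((100,122),(80,125),(62,126),(37,123.5),(15,112),(-4,94.6),(-16,72.4),(-21.5,51),(-21.5,47)):
    delta(*(np.array([.4811,-.3573])+M@[x/1000,0]),z/1000,ψ,0,0,0)
E
```

```text
tcp [ 0.5807 -0.366   0.122 ] delta [16.  -2.5 -8.4] [ 0.009 -0.008 -0.001] rows>= 0.3
tcp [ 0.5608 -0.3643  0.125 ] delta [ 36.1  -2.5 -11.3] [ 0.009 -0.008 -0.001] rows>= 0.6
tcp [ 0.5429 -0.3627  0.126 ] delta [ 54.1  -2.5 -12.2] [ 0.009 -0.008 -0.001] rows>= 0.9
tcp [ 0.518  -0.3605  0.1235] delta [79.1 -2.6 -9.5] [ 0.009 -0.008 -0.001] rows>= 1.3
tcp [ 0.496  -0.3586  0.112 ] delta [101.   -2.7   2.2] [ 0.009 -0.008 -0.001] rows>= 1.6
tcp [ 0.4771 -0.357   0.0946] delta [119.8  -2.8  19.7] [ 0.009 -0.008 -0.001] rows>= 1.9
tcp [ 0.4652 -0.3559  0.0724] delta [131.7  -3.1  42. ] [ 0.009 -0.008 -0.001] rows>= 2.2
tcp [ 0.4597 -0.3554  0.051 ] delta [137.   -3.3  63.5] [ 0.009 -0.008 -0.001] rows>= 2.4
tcp [ 0.4597 -0.3554  0.047 ] delta [137.   -3.3  67.5] [ 0.009 -0.008 -0.001] rows>= 2.4
```

Call:
carry_out(
  deltas="0 0 0 0 0 0 1;16 -2.5 -5 0 0 0 1;26 -2.5 -5 0 0 0 1;26 -2.5 -5 0 0 0 1",
)

```text
time_s: 19.85
eef_pos: [0.5725, -0.3675, 0.1245]
eef_rot: [0.0, 0.044, 0.999, 0.002]
wrist_force: [-0.1, 0.5, -0.1]
opening: 0.001
grasp_force: 0.0
```

```bash
python3 - <<'E'
from go import *
T,o=pose(); print(o["eef_pos"],o["wrist_force"]); ψ=-.087; c,s=np.cos(ψ),np.sin(ψ); M=np.array([[c,-s],[s,c]])
for x,z in ((80,125),(62,126),(37,123.5),(15,112),(-4,94.6),(-16,72.4),(-21.5,51),(-21.5,47)):
    delta(*(np.array([.4811,-.3573])+M@[x/1000,0]),z/1000,ψ,0,0,0)
E
```

```text
[ 0.57246986 -0.36753012  0.12446094] [-0.05760138  0.49913398 -0.14258541]
tcp [ 0.5608 -0.3643  0.125 ] delta [11.9  2.2 -0.5] [ 0.003  0.    -0.001] rows>= 0.2
tcp [ 0.5429 -0.3627  0.126 ] delta [29.9  2.2 -1.5] [ 0.003  0.    -0.001] rows>= 0.5
tcp [ 0.518  -0.3605  0.1235] delta [54.9  2.2  1. ] [ 0.003  0.    -0.001] rows>= 0.9
tcp [ 0.496  -0.3586  0.112 ] delta [76.9  2.1 12.4] [ 0.003  0.    -0.001] rows>= 1.2
tcp [ 0.4771 -0.357   0.0946] delta [95.9  2.  29.8] [ 0.003  0.    -0.001] rows>= 1.6
tcp [ 0.4652 -0.3559  0.0724] delta [107.9   1.9  52. ] [ 0.003  0.    -0.001] rows>= 1.9
tcp [ 0.4597 -0.3554  0.051 ] delta [113.4   1.8  73.4] [ 0.003  0.    -0.001] rows>= 2.2
tcp [ 0.4597 -0.3554  0.047 ] delta [113.4   1.8  77.4] [ 0.003  0.    -0.001] rows>= 2.2
```

Call:
carry_out(
  deltas="12 2 -0.5 0 0 0 1;30 2 -1.5 0 0 0 1;43 2 0 0 0 0 1;55 2 1 0 0 0 1;66 2 6 0 0 0 1;77 2 12 0 0 0 1;87 2 20 0 0 0 1;96 2 30 0 0 0 1;102 2 41 0 0 0 1;108 2 52 0 0 0 1;111 2 63 0 0 0 1;113 2 73 0 0 0 1",
)

```text
time_s: 21.35
eef_pos: [0.4607, -0.3549, 0.0495]
eef_rot: [-0.0, 0.044, 0.999, 0.002]
wrist_force: [1.3, 0.8, 0.7]
opening: 0.002
grasp_force: 0.4
```

Call:
carry_out(
  deltas="0 0 2 0 0 0 1;0 0 2 0 0 0 1",
)

```text
time_s: 21.6
eef_pos: [0.4609, -0.3549, 0.0483]
eef_rot: [-0.0, 0.044, 0.999, 0.002]
wrist_force: [-0.0, 0.9, -0.5]
opening: 0.002
grasp_force: 0.0
```

Call:
carry_out(
  deltas="0 0 2 0 0 0 1;0 0 2 0 0 0 1",
)

```text
time_s: 21.85
eef_pos: [0.4614, -0.3553, 0.0475]
eef_rot: [0.0, 0.044, 0.999, 0.002]
wrist_force: [-2.4, 1.8, 7.1]
opening: -0.0
grasp_force: 3.1
```

Call:
carry_out(
  deltas="0 0 2 0 0 0 1;0 0 2 0 0 0 1;0 0 0 0 0 0 1;0 0 -30 0 0 0 1;0 0 -80 0 0 0 1;30 60 -130 0 0 0 1;60 110 -160 0 0 0 1;100 160 -180 0 0 0 1;140 210 -180 0 0 0 1;140 250 -180 0 0 0 1;140 250 -180 0 0 0 1",
)

```text
time_s: 23.22
eef_pos: [0.3427, -0.0916, 0.2279]
eef_rot: [0.001, 0.042, 0.999, 0.002]
wrist_force: [0.3, 0.0, 0.6]
opening: -0.005
grasp_force: 0.0
```

```bash
python3 - <<'E'
from col import *
T,o=pose(); print(o["eef_pos"],o["wrist_force"])
im=pinks("side"); cv2.imwrite("pics/sideF.png",im); im2=vision.camera("scene"); cv2.imwrite("pics/sceneF.png",im2)
a=cv2.resize(im[115:325,200:360],(400,525),interpolation=cv2.INTER_CUBIC); b=cv2.resize(im2[130:235,115:195],(400,525),interpolation=cv2.INTER_CUBIC)
cv2.imwrite("pics/mF.png",np.hstack([a,b]))
bx=[.4811,-.3573]; c,s=np.cos(-.087),np.sin(-.087); M=np.array([[c,-s],[s,c]])
print("lid tab pred",proj("side",[np.r_[bx+M@[-.0575,0],.045]]),proj("scene",[np.r_[bx+M@[-.0575,0],.045]]))
old=cv2.imread("pics/side0.png")
for n,i in (("old",old),("new",im)):
    h=cv2.inRange(cv2.cvtColor(i,cv2.COLOR_BGR2HSV),(50,120,50),(80,255,255))[170:225,235:290]; m=cv2.moments(h); print(n,m["m10"]/m["m00"],m["m01"]/m["m00"],m["m00"]/255)
E
```

```text
[ 0.34273425 -0.09156648  0.22788652] [0.34113849 0.00124093 0.62330574]
side [([386.0, 122.0], 1040), ([223.0, 143.0], 293), ([330.0, 163.0], 194), ([314.0, 185.0], 146)]
lid tab pred [[295.58119415 157.6572644 ]] [[156.48931927 194.06031581]]
old 29.447963800904976 30.447963800904976 442.0
new 29.95205479452055 30.513698630136986 438.0
```

View pics/mF.png

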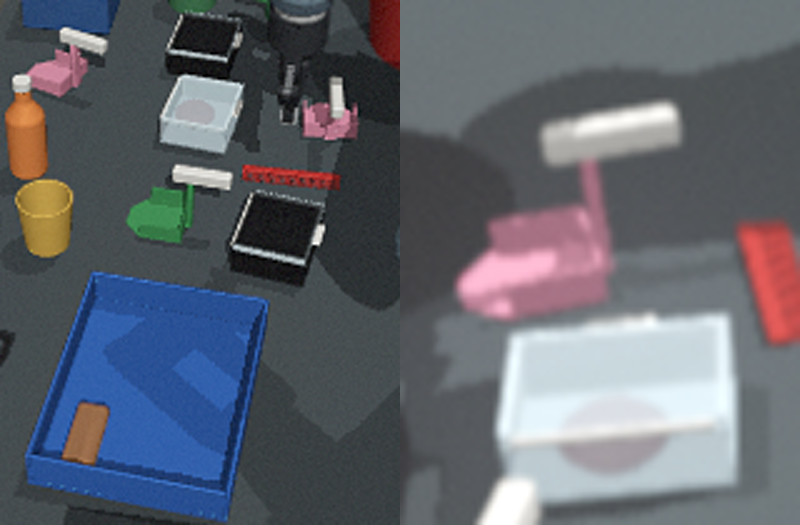

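The last picture shows the soap lying flat in the clear box at (198,112), under the shut lid. The scoop is back in place (0.5 px off its start), and the brush and the other things have not moved.

```bash
python3 -c "
from bench import ctrl
print(ctrl.hand_in())"
```

```text
the job is handed in; nothing more can be done
None
```

The soap lies in the clear soap box with its lid shut, the green scoop stands back where it was, and the job was handed in at about 23 s; the verdict itself was not shown.

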